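# Take the clogged bayonet filter out of the bench dust extractor

### The job

The bench dust extractor's orange filter cartridge is clogged. Unlock it by turning it counter-clockwise to its open stop, draw it straight out of the sloping panel, and set it down gently, upright on its filter end, in the dark blue tray beside the extractor; do not drop it and leave the things round about where they are.

Things in the scene. Friction and masses are not known exactly. Their poses are not given: they have to be found in the camera images.
- socket: Round black bayonet socket, 91 mm across, in the sloping panel of the grey dust extractor (190 wide, 180 deep, 156 mm high, fixed to the bench). Origin: centre of its face, 116 mm above the bench. z: outward along the filter's axis, 30 degrees from vertical, leaning to the extractor's front (towards the robot). x: line through its two entry slots, 30 degrees left of the panel's slope line.
- filter_grip (a point): Orange filter cartridge, 98 mm long, 0.11 to 0.22 kg, loose but locked in the socket. This point: on its axis, in its grip bar, 30 mm above the cap's underside. z: along the axis, out of the socket; x: along the bar. Bar 52 mm long, 14 mm thick (pinch across this), from 22 mm below to 12 mm above this point. Cap: disc 66 mm across, 8 mm thick, its underside on the socket's face.
- filter_pins (a point): On the filter's axis, 12 mm below the cap's underside, where two pins stick out along x (60 mm over the tips). They hold it captive: locked, its x is 60 degrees (give or take 3) clockwise of the socket's x, seen from outside. Turn it 60 degrees back, over a spring detent (with rubbing 0.2 to 0.3 N m) in the first half, to the stop 2 degrees past the slots; it passes out within 6 degrees.
- filter_foot (a point): Centre of the filter cartridge's flat lower end, on its axis, 86 mm below filter_grip and 56 mm below the cap's underside. The round filter body is 48 mm across, with 2 mm of play all round in the socket; its end is clear once the cartridge is drawn 56 mm straight out along the socket's z.
- tray: Dark blue plastic tray on the worktop, loose, 140 mm (its x) by 170 mm (its y) over the rim, 54 mm high, 112 mm by 140 mm inside, floor 3 mm thick. Origin: centre of its underside, z up. It stands either right or left of the extractor. With the cartridge standing in it, filter_grip is 89 mm above the bench.
- basket: Red slotted basket of wood blocks, 134 x 184 x 66 mm, loose, on the other side of the extractor; not to be disturbed. Origin: centre of its underside.
- yellow_bottle: Yellow glue bottle, 54 mm across, 124 mm high, standing loose; not to be disturbed. Origin: centre of its underside.
- tuner_tin: Round tin with a blue lid, 72 mm across, 28 mm high, loose; not to be disturbed. Origin: centre of its underside.
- sanding_block: Brown cork sanding block, 67 x 112 x 30 mm, loose, nearer the robot; not to be disturbed. Origin: centre of its underside.
Things that resemble listed ones, but are neither listed nor needed, are in the scene too. Of the things that look like the part that bears filter_grip, the larger one is meant.

How it is judged:
On the way, in this order (a step that is already met when the one before it is completed fails the run):
1. the filter is turned to the open position while still seated in the socket (angle between the x axis of filter_grip and the x axis of socket, either way round below 0.14 rad and z of filter_grip in the frame of socket below 0.038 m and distance between filter_grip and socket below 0.04 m), for 0.05 s.
2. the filter is drawn clear of the socket along its axis (z of filter_foot in the frame of socket above 0 m and angle between the z axis of filter_grip and the z axis of socket, either way round below 0.3 rad and contact force between the fingers and filter above 0.5 N).
3. the filter is set down upright in the blue tray while still held (angle between filter_grip's own z axis and vertical below 0.2 rad and z of filter_foot in the frame of tray below 0.009 m and horizontal distance between filter_foot and tray below 0.06 m and contact force between the fingers and filter above 0.5 N), for 0.05 s.
At the end, for the whole second after the job is handed in: The filter cartridge stands upright (within 7 degrees), cap up, on the tray's floor (its end at most 4 mm above the floor and within 60 mm of the tray's centre), released and at rest; the tray stands level (horizontal distance between filter_foot and tray below 0.06 m and z of filter_foot in the frame of tray below 0.007 m and angle between filter_grip's own z axis and vertical below 0.12 rad and z of filter_grip in the frame of tray above 0.08 m and angle between tray's own z axis and vertical below 0.06 rad and linear speed of filter below 0.02 m/s); the robot touches nothing.
It fails at once if the tray is pushed more than 60 mm from its place (distance of tray from where it was at the start of the episode above 0.06 m).
It fails at once if the basket, bottle, tin or sanding block is moved more than 25 mm (distance of any of basket, yellow_bottle, tuner_tin, sanding_block from where it was at the start of the episode above 0.025 m).
It also fails if it takes over 45 s, if anything falls off the work surface, if the arm or the gripper's body presses on something with over 40 N, if the wrist force passes 120 N, or if a joint passes its speed limit or range.

### The arm

A 7-joint arm with a two-finger parallel gripper is mounted at the origin on a cart in front of the work surface, level with it; the furniture and walls round the work are solid. World frame = base frame: x ahead of the robot, y to its left, z up, the work surface at z = 0. Lengths are in m, angles in rad, forces in N, time in s.
With the tool pointing down it reaches from about 0.425 to 0.875 m from the base axis. Payload 4.7 kg.
Tool frame: the origin (TCP) lies where the fingers leave the gripper's body, on its centre line; the fingertips stand 70 mm ahead of it and the grasp point (between the pads) lies 51 mm ahead of it; z points along the fingers, y is the line along which they close (so a half turn about z gives the same grasp; the last joint's range is limited). The gripper opens to 87 mm and grips with 3 to 60 N. Pads are 19 mm wide; open, the fingers measure 117 mm over their backs; the gripper's body (75 mm by 190 mm) begins 51 mm behind the grasp point.
Start: joints at [-1.172, 0.321, -0.07, 1.45, 0.023, 1.371, -0.057], TCP at [0.244, 0.602, 0.292] pointing down, gripper open.
Joint ranges: [-2.86, 2.86], [-0.3, 2.09], [-1.38, 1.24], [0.06, 2.45], [-1.56, 4.7], [0.09, 2.05], [-2.69, 2.69]. Speed limits (rad/s): [2.57, 2.57, 3.14, 3.14, 3.14, 3.14, 3.14].

### API

Orientations are given as a rotation vector (axis times angle).
In Python, from bench import get_state, get_image, get_calibration, close_job gives the robot as it stands.
- The arm moves only by the tool send_rows, never from a script. Its argument "rows" is a list of rows, each an object of numbers: "hand": the finger opening in mm, from 0 to 87; "x", "y", "z": the shift along the world's x, y, z in mm; "roll": the turn about the world's z in degrees. A call has 1 to 10 rows; each row shifts and turns the commanded pose from where the row before left it; what a row does not reach is not made up. A row lasts 1/10 s, in which the tool goes at most 50 mm and 8.59 degrees, less where a joint would pass 70% of its speed; a pose out of reach is approached as far as the arm can. A call is refused whole if a number of a shift passes 50 or a number of a turn 8.59, either way. A call with a gripper value outside its range is refused whole. The fingers move at their own pace and stop on an object; "force" is the grip in N (left out, the last holds). Time passes only in rows, so rows that do not move let the fingers close. It gives the time, the measured TCP pose, the force, the opening and the grip force at its end, in the units of the state.
- get_state(): the state, without advancing time (a new reading comes with each control period).
- get_image(name): name is "scene" or "top" or "wrist"; returns the picture (420x560x3 uint8, blue, green, red); there is no depth.
- get_calibration(name): a dict with "mtx" (3x3 intrinsics, pixels), "D" ([k1, k2, p1, p2, k3] as OpenCV has them; the pictures are not rectified), "world_from_camera" (4x4, takes a point from camera to world coordinates). Camera axes: x right, y down, z forward; pixel columns grow to the right and rows downward; lengths in m; the calibration is good to about 2 mm. A picture is of the moment at which its call begins: read the wrist's pose just before it. get_calibration takes no time and is no camera call; for the wrist camera it gives the pose at the moment of the call.
- close_job(): hands the job in; it is judged then, once.
The state is a dict: "time": time; "joint_positions": joint angles; "qd": joint speeds; "joint_torque": joint torques, N m; "position": TCP position; "tool_rot": TCP orientation; "ft_force": force on the tool from outside, world axes, zero at the start; "torque": the same for the moment, N m; "grip_width": opening from 0.0 (shut) to 1.0 (fully open); "grip_force": force on a finger pad.
Only numpy, scipy, OpenCV 4.12 (cv2) and the standard library are available. Lean on these libraries where they do the work, as an engineer would, in place of code of your own. Each camera call takes 0.05 s, during which the arm holds its last target. There are 200 camera calls.

## Working session

There is one attempt and no reset: what is moved stays moved. The work goes in short steps, Python scripts to look and compute and a tool call to move; the robot and the scene stay as the last step left them, time stands still between calls to the robot, and variables do not carry over. Pictures are saved under pics/ and viewed, at most 10 in all, crops included, and the job is handed in when it is done.

Besides the shell and the picture viewer there is one more tool, called after "Call:" by a JSON object that holds its "api" and its "payload". send_rows: Moves the arm, as the interface text tells. Its arguments: {"type":"object","properties":{"rows":{"type":"array","items":{"type":"object","properties":{"hand":{"type":"number"},"x":{"type":"number"},"y":{"type":"number"},"z":{"type":"number"},"roll":{"type":"number"}}}},"force":{"type":"number"}},"required":["rows"]}

```bash
mkdir -p pics
cat > h.py <<'E'
import numpy as np, cv2
from bench import *
def ray(c,px):
    k=get_calibration(c); M=np.array(k["mtx"],float); D=np.array(k["D"],float); T=np.array(k["world_from_camera"],float)
    u=cv2.undistortPoints(np.array(px,float).reshape(-1,1,2),M,D).reshape(-1,2)
    d=np.c_[u,np.ones(len(u))]@T[:3,:3].T
    return T[:3,3],d
def onz(c,px,z):
    o,d=ray(c,px); return o+d*((z-o[2])/d[:,2])[:,None]
def proj(c,P):
    k=get_calibration(c); T=np.linalg.inv(np.array(k["world_from_camera"],float))
    return cv2.projectPoints(np.array(P,float).reshape(-1,3),cv2.Rodrigues(T[:3,:3])[0],T[:3,3],np.array(k["mtx"],float),np.array(k["D"],float))[0].reshape(-1,2)
E
python3 - <<'E'
from h import *
for n in("scene","top"):
    cv2.imwrite(f"pics/{n}0.png",get_image(n)); print(n,np.round(get_calibration(n)["world_from_camera"],3).tolist())
print(get_state())
E
```

```text
scene [[0.963, -0.225, 0.146, 0.36], [-0.268, -0.82, 0.505, -0.59], [0.006, -0.526, -0.851, 1.11], [0.0, 0.0, 0.0, 1.0]]
top [[-0.021, -0.983, 0.182, 0.336], [-1.0, 0.021, -0.0, -0.014], [-0.004, -0.182, -0.983, 1.297], [0.0, 0.0, 0.0, 1.0]]
{'time': 0.1, 'joint_positions': array([-1.17189596,  0.32178668, -0.07007465,  1.45154778,  0.02260853,
        1.37081505, -0.05689666]), 'qd': array([ 0.00091157, -0.00233607, -0.00080843, -0.00478449, -0.00076727,
        0.0014543 ,  0.00103694]), 'joint_torque': array([-2.87161288e-05, -4.92570269e+01, -4.05793833e-01, -3.13399708e+01,
       -6.41425769e-02,  3.94825742e-02,  7.47298168e-05]), 'position': array([0.24389881, 0.60209914, 0.29124878]), 'tool_rot': array([-6.00639773e-01, -3.08339956e+00,  2.75578972e-03]), 'ft_force': array([ 0.5855976 , -0.35077511, -0.3252915 ]), 'torque': array([-0.01802911,  0.00861824,  0.03035174]), 'grip_force': 0.0, 'grip_width': 0.9988492372174284}
```

View pics/scene0.png

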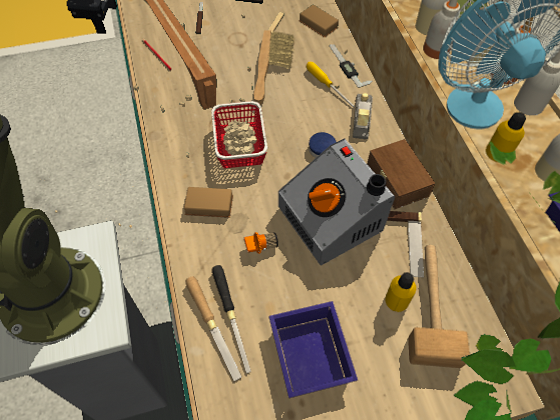

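View pics/top0.png

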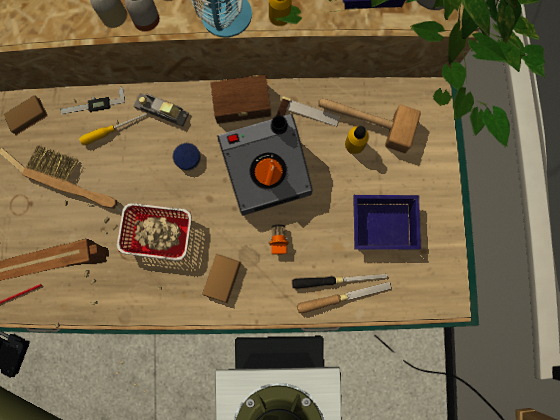

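The top view shows the mounted cartridge at (267,171), with the small orange lookalike at (279,240). In the scene view they are at (326,197) and (258,242). By the description I choose the larger one, in the socket of the sloping panel. The tray is at (387,222) in top, to the right of the extractor; the basket is on the left.

Run:
```python
from h import *
ims={n:cv2.imread(f"pics/{n}0.png") for n in("scene","top")}
def blobs(im,lo,hi,amin=150):
    m=cv2.inRange(cv2.cvtColor(im,cv2.COLOR_BGR2HSV),lo,hi)
    c,_=cv2.findContours(m,0,2); return [(cv2.contourArea(q),q) for q in c if cv2.contourArea(q)>amin]
for n,im in ims.items():
    for a,q in blobs(im,(3,170,120),(17,255,255),60):
        print(n,"orange",a,np.round(cv2.minEnclosingCircle(q)[0]),np.round(cv2.fitEllipse(q),1) if 0 else cv2.boundingRect(q))
    for a,q in blobs(im,(110,90,30),(135,255,200),800):
        r=cv2.minAreaRect(q); print(n,"blue",a,np.round(r[0]),np.round(r[1]),round(r[2]));
        if n=="top": print("rim corners",np.round(onz(n,cv2.boxPoints(r),.054),3).tolist())
t=cv2.resize(ims["top"][95:225,200:330],None,fx=4,fy=4,interpolation=cv2.INTER_CUBIC)
cv2.imwrite("pics/ct.png",t)
s=cv2.resize(ims["scene"][135:265,265:405],None,fx=4,fy=4,interpolation=cv2.INTER_CUBIC)
cv2.imwrite("pics/cs.png",s)
```

```text
scene orange 135.0 [250. 243.] (244, 235, 14, 17)
scene orange 96.5 [257. 242.] (255, 232, 12, 22)
scene orange 482.5 [324. 196.] (309, 183, 31, 29)
scene blue 5476.5 [313. 348.] [83. 70.] 76
top orange 471.5 [ 42. 268.] (0, 254, 84, 26)
top orange 110.5 [278. 248.] (271, 245, 16, 9)
top orange 486.0 [ 42. 253.] (0, 239, 87, 29)
top orange 71.0 [277. 241.] (269, 235, 17, 8)
top orange 391.5 [268. 171.] (255, 158, 27, 27)
top blue 3407.0 [387. 222.] [53. 66.] 90
rim corners [[0.584, -0.207, 0.054], [0.58, -0.379, 0.054], [0.444, -0.369, 0.054], [0.448, -0.201, 0.054]]
```

View pics/ct.png

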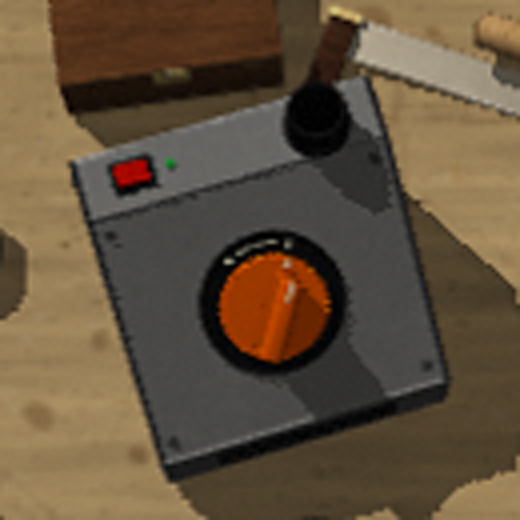

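View pics/cs.png

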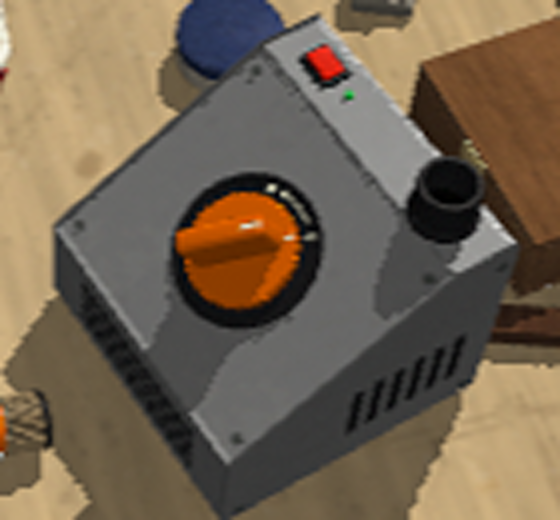

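The close crops confirm the large cartridge is locked: cap on the black ring at crop (274,302), bar pointing up-right. A black spout stands at the far right of the extractor at crop (318,120). The extractor is turned about 15° counter-clockwise.

Run:
```python
from h import *
st=[268.5,170.5]; ss=[265+248/4,135+250/4]
# two-view triangulation of socket ring centre
o1,d1=ray("top",[st]);o2,d2=ray("scene",[ss]);d1,d2=d1[0],d2[0]
A=np.c_[d1,-d2];s=np.linalg.lstsq(A,o2-o1,rcond=None)[0]
print("tri",o1+d1*s[0],o2+d2*s[1]); S=onz("top",[st],.116)[0];print(S,onz("scene",[ss],.116)[0])
tc=lambda p:[200+p[0]/4,95+p[1]/4]; sc=lambda p:[265+p[0]/4,135+p[1]/4]
top=onz("top",[tc((75,160)),tc((370,80))],.156);print("top edge",top.round(3),np.degrees(np.arctan2(*(top[1]-top[0])[:2]*[1,-1])),np.linalg.norm(top[1]-top[0]))
def tri(a,b):
    o1,d1=ray("top",[tc(a)]);o2,d2=ray("scene",[sc(b)])
    s=np.linalg.lstsq(np.c_[d1[0],-d2[0]],o2-o1,rcond=None)[0];p,q=o1+d1[0]*s[0],o2+d2[0]*s[1];print(((p+q)/2).round(3),np.linalg.norm(p-q).round(4))
tri((316,107),(449,185)) # spout top
tri((170,462),(57,230)); tri((445,380),(230,462)) # front upper corners L,R
tri((272,350),(180,243)); tri((290,265),(275,225)) # bar top ends near, far
```

```text
tri [0.63594015 0.00891519 0.11963293] [0.63976132 0.00873085 0.12060337]
[0.63686626 0.0089872  0.116     ] [0.64106479 0.01151633 0.116     ]
top edge [[ 0.718  0.126  0.156]
 [ 0.764 -0.052  0.156]] 14.624871583205268 0.18461311234787997
[ 0.738 -0.019  0.185] 0.0007
[0.546 0.076 0.08 ] 0.0025
[ 0.596 -0.096  0.08 ] 0.0047
[0.6   0.01  0.142] 0.0016
[ 0.649 -0.002  0.157] 0.0001
```

Call:
{"api": "send_rows", "payload": {"rows": [{"x": 10,"y": -16,"hand": 87},{"x": 25,"y": -40},{"x": 25,"y": -40},{"x": 25,"y": -40},{"x": 25,"y": -40},{"x": 25,"y": -40},{"x": 25,"y": -40},{"x": 25,"y": -40},{"x": 25,"y": -40},{"x": 25,"y": -40}]}}

```text
schema error: expected keys hand, x, y, z, roll
```

Call:
{"api": "send_rows", "payload": {"rows": [{"x": 25,"y": -40,"roll": 3},{"x": 25,"y": -40,"roll": 3},{"x": 25,"y": -40,"z": 10},{"x": 25,"y": -40,"z": 10},{"x": 25,"y": -40},{"x": 15,"y": -20},{},{}]}}

```text
schema error: expected keys hand, x, y, z, roll
```

Run:
```python
from h import *
s=get_state();print(s["time"],s["position"],s["tool_rot"])
im=get_image("wrist");cv2.imwrite("pics/w1.png",im)
k=get_calibration("wrist");print(np.round(k["world_from_camera"],3).tolist())
B=15.5*np.pi/180;a=np.array([-.5*np.cos(B),-.5*np.sin(B),.866]);S=np.array([.638,.010,.117])
print(proj("wrist",[S,S+.03*a,S+.042*a]))
```

```text
0.1 [0.24389881 0.60209914 0.29124878] [-6.00639773e-01 -3.08339956e+00  2.75578972e-03]
[[0.375, 0.884, 0.281, 0.167], [0.927, -0.356, -0.116, 0.635], [-0.003, 0.304, -0.953, 0.384], [0.0, 0.0, 0.0, 1.0]]
[[ 41.58759116 546.99913391]
 [ 22.09166568 563.84557985]
 [ 13.71394075 571.0569229 ]]
```

View pics/w1.png

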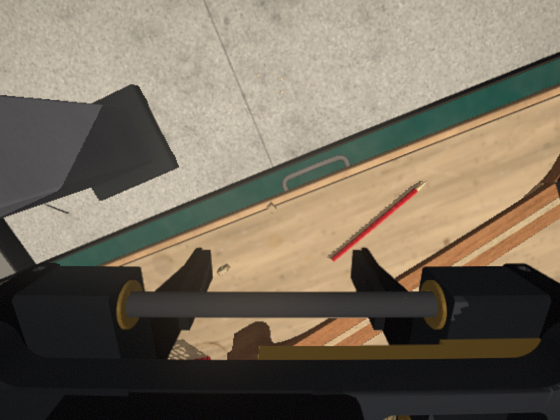

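The wrist view shows only the table edge and a pencil at (375,220); the moves were refused because every key is required. I resend with all keys.

Call:
{"api": "send_rows", "payload": {"rows": [{"x": 10,"y": -16,"z": 0,"roll": 0,"hand": 60},{"x": 25,"y": -40,"z": 0,"roll": 0,"hand": 60},{"x": 25,"y": -40,"z": 0,"roll": 0,"hand": 60},{"x": 25,"y": -40,"z": 0,"roll": 0,"hand": 60},{"x": 25,"y": -40,"z": 0,"roll": 0,"hand": 60},{"x": 25,"y": -40,"z": 0,"roll": 0,"hand": 60},{"x": 25,"y": -40,"z": 0,"roll": 0,"hand": 60},{"x": 25,"y": -40,"z": 0,"roll": 0,"hand": 60},{"x": 25,"y": -40,"z": 0,"roll": 0,"hand": 60},{"x": 25,"y": -40,"z": 0,"roll": 0,"hand": 60}]}}

```text
time: 1.15
position: [0.4796, 0.2231, 0.2924]
tool_rot: [0.603, 3.083, 0.0]
ft_force: [-0.2, 0.2, 0.7]
grip_width: 0.687
grip_force: 0.0
```

Call:
{"api": "send_rows", "payload": {"rows": [{"x": 25,"y": -40,"z": 0,"roll": 3,"hand": 60},{"x": 25,"y": -40,"z": 0,"roll": 3,"hand": 60},{"x": 25,"y": -40,"z": 0,"roll": 0,"hand": 60},{"x": 25,"y": -40,"z": 0,"roll": 0,"hand": 60},{"x": 25,"y": -40,"z": 0,"roll": 0,"hand": 60},{"x": 15,"y": -20,"z": 0,"roll": 0,"hand": 60},{"x": 0,"y": 0,"z": 0,"roll": 0,"hand": 60},{"x": 0,"y": 0,"z": 0,"roll": 0,"hand": 60}]}}

```text
time: 1.95
position: [0.6184, 0.0052, 0.2919]
tool_rot: [-0.442, -3.109, -0.0]
ft_force: [-0.1, 1.1, 0.5]
grip_width: 0.693
grip_force: 0.0
```

Run:
```python
from h import *
s=get_state();print(s["time"],s["position"],s["tool_rot"],s["joint_positions"].round(2),s["ft_force"])
im=get_image("wrist");cv2.imwrite("pics/w2.png",im)
B=15.5*np.pi/180;a=np.array([-.5*np.cos(B),-.5*np.sin(B),.866]);S=np.array([.638,.010,.117])
print(proj("wrist",[S,S+.03*a,S+.042*a]))
```

```text
1.95 [0.61838688 0.00523391 0.29194734] [-4.41723545e-01 -3.10922452e+00 -4.28276401e-04] [-0.41  0.26  0.43  1.55 -0.11  1.35  1.32] [-0.05196975  1.10157227  0.52754454]
[[288.95763761 230.37923486]
 [281.00359478 227.31259048]
 [277.30365192 225.88591022]]
```

View pics/w2.png

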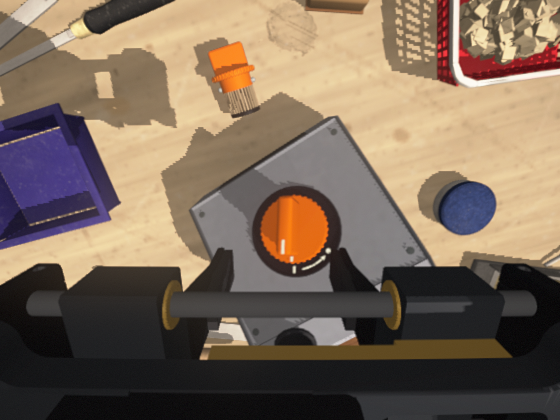

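The ring centre is at about (297,231), 8 px right of my prediction, with the bar running (290,197)–(283,250). I refine this with one crop.

Run:
```python
from h import *
im=cv2.imread("pics/w2.png")
print(onz("wrist",[(297,231)],.117),onz("wrist",[(294,229)],.123))
cv2.imwrite("pics/cw.png",cv2.resize(im[180:285,245:350],None,fx=5.5,fy=5.5,interpolation=cv2.INTER_CUBIC))
```

```text
[[0.64082773 0.01747762 0.117     ]] [[0.63573312 0.01552738 0.123     ]]
```

View pics/cw.png

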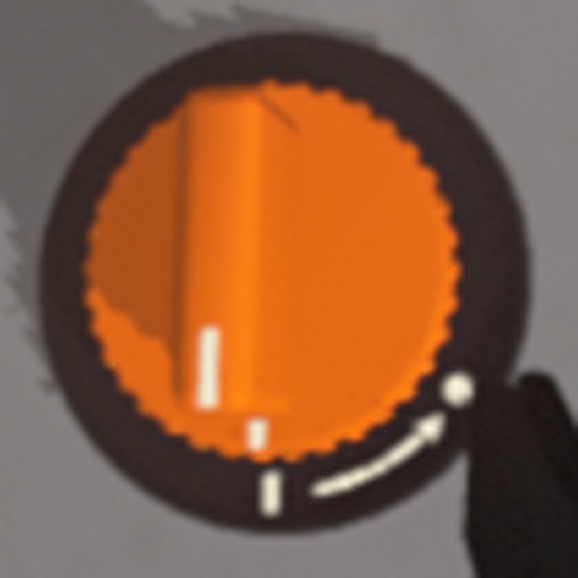

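Run:
```python
from h import *
s=get_state();p=s["position"]
T=np.array(get_calibration("wrist")["world_from_camera"]);print(T.round(3).tolist(),get_calibration("wrist")["mtx"])
print("tip proj",proj("wrist",[p-[0,0,.051],p-[0,0,.07]]))
print("bar top centre", onz("wrist",[(285.4,224.5)],.153))
c=lambda q:(245+q[0]/5.5,180+q[1]/5.5)
n=onz("wrist",[c((225,95))],.142)[0];f=onz("wrist",[c((212,405))],.164)[0]
print(n,f,np.degrees(np.arctan2(*(f-n)[[1,0]])),np.linalg.norm(f-n))
w=onz("wrist",[c((250,440)),c((272,492))],.12);print(w)
```

```text
[[0.276, 0.916, 0.291, 0.538], [0.961, -0.263, -0.084, 0.031], [-0.0, 0.302, -0.953, 0.385], [0.0, 0.0, 0.0, 1.0]] [[289.30772779   0.         281.17429962]
 [  0.         289.30772779 214.15958945]
 [  0.           0.           1.        ]]
tip proj [[279.58974995 278.7024501 ]
 [279.76239529 263.06291554]]
bar top centre [[0.61858702 0.01131689 0.153     ]]
[0.59847711 0.01760176 0.142     ] [0.63927159 0.0037148  0.164     ] -18.799226704056274 0.048384271212750386
[[0.66816168 0.00311017 0.12      ]
 [0.67961077 0.00419629 0.12      ]]
```

Call:
{"api": "send_rows", "payload": {"rows": [{"x": 3,"y": 3,"z": 0,"roll": -2.5,"hand": 32},{"x": 3,"y": 3,"z": -10,"roll": 0,"hand": 32},{"x": 0,"y": 0,"z": -25,"roll": 0,"hand": 32},{"x": 0,"y": 0,"z": -25,"roll": 0,"hand": 32},{"x": 0,"y": 0,"z": -15,"roll": 0,"hand": 32},{"x": 0,"y": 0,"z": -10,"roll": 0,"hand": 32},{"x": 0,"y": 0,"z": -4,"roll": 0,"hand": 32},{"x": 0,"y": 0,"z": 0,"roll": 0,"hand": 32}]}}

```text
time: 2.8
position: [0.625, 0.0127, 0.2033]
tool_rot: [-0.506, -3.101, -0.0]
ft_force: [0.5, 0.6, -0.4]
grip_width: 0.369
grip_force: 0.0
```

Call:
{"api": "send_rows", "payload": {"rows": [{"x": 0,"y": 0,"z": 0,"roll": 0,"hand": 20},{"x": 0,"y": 0,"z": 0,"roll": 0,"hand": 20},{"x": 0,"y": 0,"z": 0,"roll": 0,"hand": 10},{"x": 0,"y": 0,"z": 0,"roll": 0,"hand": 5},{"x": 0,"y": 0,"z": 0,"roll": 0,"hand": 0},{"x": 0,"y": 0,"z": 0,"roll": 0,"hand": 0}], "force": 15}}

```text
time: 3.4
position: [0.6244, 0.0096, 0.2045]
tool_rot: [-0.51, -3.099, 0.004]
ft_force: [-5.2, -5.0, 4.4]
grip_width: 0.212
grip_force: 14.2
```

Call:
{"api": "send_rows", "payload": {"rows": [{"x": -1,"y": -3,"z": 0,"roll": 0,"hand": 0},{"x": 0,"y": 0,"z": 0,"roll": 0,"hand": 0},{"x": 0,"y": 0,"z": 0,"roll": 4,"hand": 0},{"x": 0,"y": 0,"z": 0,"roll": 5,"hand": 0},{"x": 0,"y": 0,"z": 0,"roll": 5,"hand": 0},{"x": 0,"y": 0,"z": 0,"roll": 5,"hand": 0},{"x": 0,"y": 0,"z": 0,"roll": 5,"hand": 0},{"x": 0,"y": 0,"z": 0,"roll": 5,"hand": 0},{"x": 0,"y": 0,"z": 0,"roll": 5,"hand": 0}], "force": 40}}

```text
time: 4.3
position: [0.6252, 0.0083, 0.2052]
tool_rot: [-0.425, 3.109, -0.002]
ft_force: [-0.7, -2.0, 2.6]
grip_width: 0.155
grip_force: 39.8
```

Call:
{"api": "send_rows", "payload": {"rows": [{"x": 0,"y": 0,"z": 0,"roll": 5,"hand": 0},{"x": 0,"y": 0,"z": 0,"roll": 5,"hand": 0},{"x": 0,"y": 0,"z": 0,"roll": 5,"hand": 0},{"x": 0,"y": 0,"z": 0,"roll": 5,"hand": 0},{"x": 0,"y": 0,"z": 0,"roll": 5,"hand": 0},{"x": 0,"y": 0,"z": 0,"roll": 5,"hand": 0},{"x": 0,"y": 0,"z": 0,"roll": 4,"hand": 0},{"x": 0,"y": 0,"z": 0,"roll": 0,"hand": 0},{"x": 0,"y": 0,"z": 0,"roll": 0,"hand": 0}]}}

```text
time: 5.2
position: [0.626, 0.0058, 0.2069]
tool_rot: [-1.306, 2.852, -0.009]
ft_force: [-1.8, -5.2, 9.3]
grip_width: 0.181
grip_force: 41.0
```

Run:
```python
from h import *
s=get_state();print(s["torque"],s["ft_force"])
im=get_image("wrist");cv2.imwrite("pics/w3.png",im)
```

```text
[-1.41501726  0.03977394 -0.61503985] [-1.8269452  -5.1573311   9.32258055]
```

View pics/w3.png

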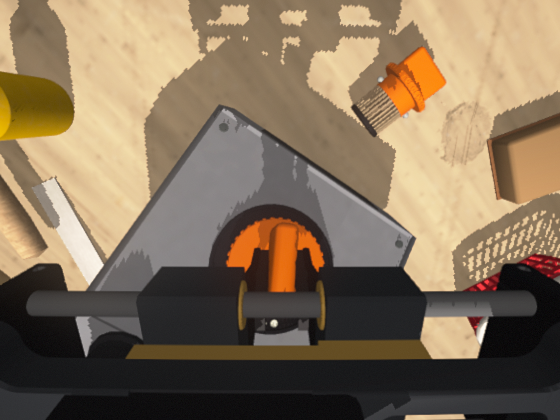

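The bar is now aligned with the image vertical at (284,260) in the fingers, and the torque of 0.6 N m says it is against the stop. I draw it out next.

Call:
{"api": "send_rows", "payload": {"rows": [{"x": -1.5,"y": -0.5,"z": 3,"roll": 0,"hand": 0},{"x": -3,"y": -1,"z": 5,"roll": 0,"hand": 0},{"x": -3,"y": -1,"z": 5,"roll": 0,"hand": 0},{"x": -3,"y": -0.5,"z": 5,"roll": 0,"hand": 0},{"x": -3,"y": -1,"z": 5,"roll": 0,"hand": 0},{"x": 0,"y": 0,"z": 0,"roll": 0,"hand": 0}]}}

```text
time: 5.85
position: [0.6155, 0.0011, 0.2299]
tool_rot: [-1.303, 2.845, -0.017]
ft_force: [8.7, -6.8, 1.8]
grip_width: 0.174
grip_force: 40.3
```

Call:
{"api": "send_rows", "payload": {"rows": [{"x": -1,"y": -1,"z": 4,"roll": 0,"hand": 0},{"x": -2,"y": -1,"z": 5,"roll": -4,"hand": 0},{"x": 0,"y": 0,"z": 0,"roll": -5,"hand": 0},{"x": 0,"y": 0,"z": 0,"roll": 0,"hand": 0}]}}

```text
time: 6.25
position: [0.6105, 0.0002, 0.2382]
tool_rot: [-1.076, 2.943, -0.01]
ft_force: [3.3, -5.2, 3.7]
grip_width: 0.167
grip_force: 39.1
```

Run:
```python
from h import *
s=get_state();print(s["torque"],s["ft_force"],s["position"])
im=get_image("scene");cv2.imwrite("pics/s4.png",cv2.resize(im[100:280,230:430],None,fx=3,fy=3,interpolation=cv2.INTER_CUBIC))
```

```text
[-1.35171205 -1.13076817 -0.21854614] [ 3.34482866 -5.23513238  3.69835617] [6.10476236e-01 2.28580942e-04 2.38163455e-01]
```

View pics/s4.png

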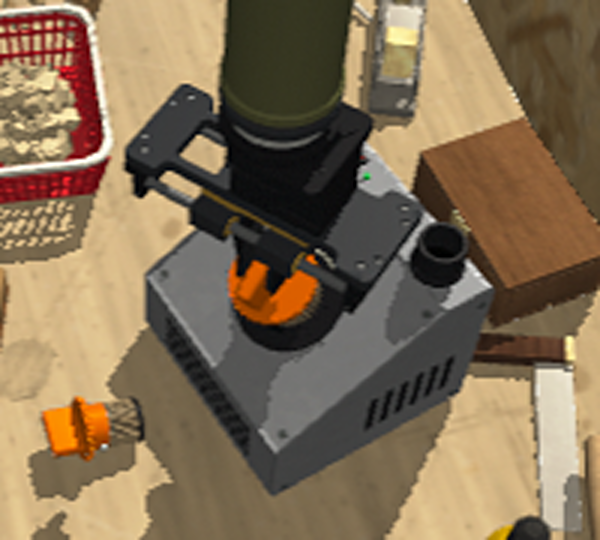

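The cartridge is lifted off the ring in the hand, with the cap at crop (275,290), and the low torque says the pins are free. I roll back so that the pads lie flat on the bar.

Call:
{"api": "send_rows", "payload": {"rows": [{"x": 0,"y": 0,"z": 0,"roll": -8,"hand": 0},{"x": 0,"y": 0,"z": 0,"roll": -8,"hand": 0},{"x": 0,"y": 0,"z": 0,"roll": -8,"hand": 0},{"x": 0,"y": 0,"z": 0,"roll": 0,"hand": 0}]}}

```text
time: 6.7
position: [0.6086, 0.0039, 0.2362]
tool_rot: [-0.449, 3.106, 0.0]
ft_force: [2.0, -0.0, 0.7]
grip_width: 0.158
grip_force: 39.8
```

Call:
{"api": "send_rows", "payload": {"rows": [{"x": -3,"y": -1,"z": 5,"roll": 0,"hand": 0},{"x": -3,"y": -0.5,"z": 5,"roll": 0,"hand": 0},{"x": -3,"y": -1,"z": 5,"roll": 0,"hand": 0},{"x": -3,"y": -0.5,"z": 5,"roll": 0,"hand": 0},{"x": -3,"y": -1,"z": 5,"roll": 0,"hand": 0},{"x": -3,"y": -1,"z": 5,"roll": 0,"hand": 0},{"x": -3,"y": -1,"z": 5,"roll": 0,"hand": 0},{"x": -3,"y": -1,"z": 5,"roll": 0,"hand": 0},{"x": 0,"y": 0,"z": 0,"roll": 0,"hand": 0}]}}

```text
time: 7.6
position: [0.5834, -0.0039, 0.2762]
tool_rot: [-0.449, 3.108, 0.0]
ft_force: [0.3, -0.4, -1.4]
grip_width: 0.156
grip_force: 39.9
```

Run:
```python
from h import *
s=get_state();print(s["torque"],s["ft_force"],s["position"])
im=get_image("scene");cv2.imwrite("pics/s5.png",cv2.resize(im[100:400,200:440],None,fx=2,fy=2,interpolation=cv2.INTER_CUBIC))
```

```text
[ 0.09948433 -0.00150935  0.04082439] [ 0.25199651 -0.38563446 -1.40583448] [ 0.58341299 -0.00387568  0.27623088]
```

View pics/s5.png

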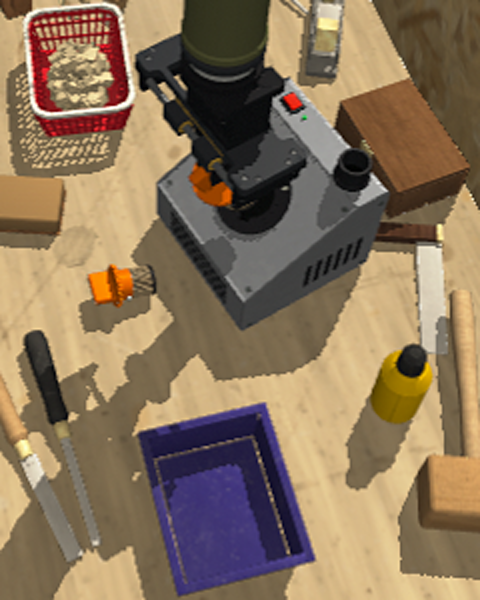

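The cartridge hangs clear of the socket at crop (210,185), still tilted as it was drawn. It must be straightened 30°, so I will press its foot against the extractor's fixed front wall (line u≈0.546 along the 15.5° heading), letting it pivot in the pads.

Call:
{"api": "send_rows", "payload": {"rows": [{"x": -19,"y": -5,"z": 0,"roll": 0,"hand": 0},{"x": -24,"y": -7,"z": 0,"roll": 0,"hand": 0},{"x": -24,"y": -7,"z": 0,"roll": 0,"hand": 0},{"x": -19,"y": -5,"z": 0,"roll": 0,"hand": 0},{"x": -9,"y": -2,"z": -8,"roll": 0,"hand": 0},{"x": 0,"y": 0,"z": -20,"roll": 0,"hand": 0},{"x": 0,"y": 0,"z": -25,"roll": 0,"hand": 0},{"x": 0,"y": 0,"z": -20,"roll": 0,"hand": 0},{"x": 0,"y": 0,"z": -12,"roll": 0,"hand": 0},{"x": 0,"y": 0,"z": 0,"roll": 0,"hand": 0}], "force": 30}}

```text
time: 8.65
position: [0.4874, -0.0295, 0.1886]
tool_rot: [0.449, -3.106, -0.0]
ft_force: [-0.5, -0.3, -1.5]
grip_width: 0.163
grip_force: 30.0
```

```bash
cat > tilt.py <<'E'
from h import *
# cap outline (orange, in wrist + scene) and foot check numerically
s=get_state();p=s["position"];print(s["time"],p.round(4),s["ft_force"].round(2),s["torque"].round(3))
for n in("scene","top"):
    im=get_image(n);cv2.imwrite(f"pics/t_{n}_{s['time']:.2f}.png",im)
    m=cv2.inRange(cv2.cvtColor(im,cv2.COLOR_BGR2HSV),(3,150,90),(17,255,255))
    g=proj(n,[p-[0,0,.061]])[0];c,_=cv2.findContours(m,0,2)
    for q in c:
        if cv2.contourArea(q)>25 and np.linalg.norm(q.reshape(-1,2).mean(0)-g)<60: print(n,"grip px",g.round(),cv2.boundingRect(q),cv2.contourArea(q))
E
python3 tilt.py
```

```text
8.65 [ 0.4874 -0.0295  0.1886] [-0.51 -0.29 -1.51] [-0.019  0.034 -0.026]
scene grip px [265. 226.] (244, 229, 26, 25) 283.0
```

Call:
{"api": "send_rows", "payload": {"rows": [{"x": 6,"y": 1.5,"z": 0,"roll": 0,"hand": 0},{"x": 6,"y": 1.5,"z": 0,"roll": 0,"hand": 0},{"x": 4,"y": 1,"z": 0,"roll": 0,"hand": 0},{"x": 4,"y": 1,"z": 0,"roll": 0,"hand": 0},{"x": 4,"y": 1,"z": 0,"roll": 0,"hand": 0},{"x": 4,"y": 1,"z": 0,"roll": 0,"hand": 0}], "force": 18}}

```text
time: 9.35
position: [0.5161, -0.0228, 0.1901]
tool_rot: [0.449, -3.107, 0.0]
ft_force: [-4.3, -2.1, 0.8]
grip_width: 0.158
grip_force: 18.0
```

Call:
{"api": "send_rows", "payload": {"rows": [{"x": 4,"y": 1,"z": 0,"roll": 0,"hand": 0},{"x": 4,"y": 1,"z": 0,"roll": 0,"hand": 0},{"x": 4,"y": 1,"z": 0,"roll": 0,"hand": 0},{"x": 4,"y": 1,"z": 0,"roll": 0,"hand": 0},{"x": 4,"y": 1,"z": 0,"roll": 0,"hand": 0},{"x": 0,"y": 0,"z": 0,"roll": 0,"hand": 0}]}}

```text
time: 9.95
position: [0.5373, -0.0172, 0.1902]
tool_rot: [-0.45, 3.108, -0.0]
ft_force: [-0.3, -0.9, -2.9]
grip_width: 0.165
grip_force: 18.0
```

Call:
{"api": "send_rows", "payload": {"rows": [{"x": 4,"y": 1,"z": 0,"roll": 0,"hand": 0},{"x": 4,"y": 1,"z": 0,"roll": 0,"hand": 0},{"x": 0,"y": 0,"z": 0,"roll": 0,"hand": 0}]}}

```text
time: 10.25
position: [0.5452, -0.0153, 0.1903]
tool_rot: [-0.45, 3.108, -0.0]
ft_force: [-1.2, -0.6, -2.3]
grip_width: 0.159
grip_force: 18.0
```

```bash
python3 tilt.py
python3 - <<'E'
from h import *
# predict cap outline bbox in scene for tilts
B=np.radians(15.5);u=np.array([np.cos(B),np.sin(B),0]);v=np.array([-np.sin(B),np.cos(B),0]);p=get_state()["position"]-[0,0,.061]
for t in(0,5,10,20,30):
    t_=np.radians(t);a=np.array([0,0,np.cos(t_)])-np.sin(t_)*u;r=np.cross(v,a)
    th=np.linspace(0,6.28,60);P=[p-h*a+.033*(np.cos(k)*r+np.sin(k)*v) for h in(.022,.03) for k in th]+[p+h*a+l*r*.026+w*v*.007 for h in(.012,) for l in(1,-1) for w in(1,-1)]
    q=proj("scene",P);print(t,q.min(0).round(),q.max(0).round())
E
```

```text
10.25 [ 0.5452 -0.0153  0.1903] [-1.18 -0.56 -2.31] [-0.055  0.353  0.004]
scene grip px [289. 214.] (244, 232, 23, 22) 242.5
scene grip px [289. 214.] (273, 211, 24, 24) 290.5
0 [274. 203.] [304. 234.]
5 [275. 203.] [305. 234.]
10 [276. 203.] [306. 233.]
20 [276. 202.] [307. 233.]
30 [276. 202.] [309. 232.]
```

Call:
{"api": "send_rows", "payload": {"rows": [{"x": -10,"y": -3,"z": 0,"roll": 0,"hand": 0},{"x": -20,"y": -5,"z": 15,"roll": 0,"hand": 0},{"x": 0,"y": -10,"z": 25,"roll": 0,"hand": 0},{"x": 0,"y": -25,"z": 20,"roll": 0,"hand": 0},{"x": 0,"y": -40,"z": 0,"roll": 0,"hand": 0},{"x": 0,"y": -45,"z": 0,"roll": 0,"hand": 0},{"x": 0,"y": -45,"z": 0,"roll": 0,"hand": 0},{"x": 0,"y": -45,"z": 0,"roll": 0,"hand": 0},{"x": 0,"y": -40,"z": 0,"roll": 0,"hand": 0},{"x": 0,"y": -16,"z": 0,"roll": 0,"hand": 0}], "force": 25}}

```text
time: 11.35
position: [0.5127, -0.2949, 0.2509]
tool_rot: [-0.44, 3.11, -0.005]
ft_force: [-0.3, 0.1, -1.5]
grip_width: 0.157
grip_force: 25.0
```

Run:
```python
from h import *
s=get_state();p=s["position"];print(p,s["ft_force"])
im=get_image("scene");cv2.imwrite("pics/b.png",im);h=cv2.cvtColor(im,cv2.COLOR_BGR2HSV)
m=cv2.inRange(h,(3,150,90),(17,255,255));c,_=cv2.findContours(m,0,2)
print([(cv2.boundingRect(q)) for q in c if cv2.contourArea(q)>60])
g=p-[0,0,.061];B=np.radians(15.5);u=np.array([np.cos(B),np.sin(B),0]);v=np.array([-np.sin(B),np.cos(B),0])
for t in(-15,0,15,30):
    t_=np.radians(t);a=np.array([0,0,np.cos(t_)])-np.sin(t_)*u;r=np.cross(v,a);th=np.linspace(0,6.28,60)
    q=proj("scene",[g-.086*a+.024*(np.cos(k)*r+np.sin(k)*v) for k in th]);f=proj("scene",[g-k*a for k in(0,.026,.045,.065,.086)])
    c2=proj("scene",[g-.026*a+.033*(np.cos(k)*r+np.sin(k)*v) for k in th])
    print(t,"foot bbox",q.min(0).round(),q.max(0).round(),"cap",c2.min(0).round(),c2.max(0).round(),f.round()[-1])
x0,y0=proj("scene",[g])[0].astype(int)
for y in range(y0-10,y0+60,4): print(y,x0-40,[ "%d,%d,%d"%tuple(h[y,x]) for x in range(x0-40,x0+45,6)])
```

```text
[ 0.51265533 -0.29490161  0.25091478] [-0.30556365  0.06575603 -1.45778139]
[(296, 321, 24, 31), (244, 232, 23, 22), (512, 155, 19, 15), (372, 140, 63, 56), (427, 47, 12, 12), (146, 0, 70, 109)]
-15 foot bbox [291. 337.] [315. 360.] cap [294. 318.] [329. 351.] [303. 348.]
0 foot bbox [301. 331.] [325. 355.] cap [297. 316.] [333. 351.] [313. 343.]
15 foot bbox [310. 324.] [335. 350.] cap [300. 313.] [336. 349.] [323. 337.]
30 foot bbox [320. 317.] [344. 343.] cap [304. 310.] [338. 347.] [332. 330.]
317 275 ['125,129,121', '125,138,83', '124,147,66', '124,136,58', '15,26,60', '6,171,100', '120,14,18', '150,15,17', '0,15,17', '135,28,18', '135,24,21', '90,11,24', '90,20,13', '20,87,231', '20,90,226']
321 275 ['125,141,74', '124,149,65', '124,145,65', '125,152,62', '3,158,129', '30,4,59', '105,26,20', '90,15,17', '135,28,18', '150,30,17', '105,26,20', '80,59,13', '120,43,12', '20,89,233', '20,94,223']
325 275 ['125,129,115', '125,146,63', '123,157,60', '166,38,74', '14,255,249', '99,34,53', '90,8,32', '110,43,18', '0,16,16', '120,16,16', '0,0,13', '135,34,15', '120,13,40', '20,90,233', '
[... 2521 characters left out ...]
', '125,131,121', '20,95,223']
377 275 ['18,94,119', '18,95,123', '124,145,72', '126,138,118', '125,130,118', '125,130,120', '125,134,122', '125,133,123', '125,141,123', '126,141,125', '124,126,75', '124,126,71', '125,141,114', '125,125,118', '19,93,223']
381 275 ['19,91,121', '18,93,121', '125,134,76', '125,134,118', '125,125,120', '125,132,120', '125,128,120', '125,139,121', '125,141,123', '124,136,116', '125,137,151', '125,130,135', '125,128,135', '10,55,148', '19,94,219']
385 275 ['18,94,119', '18,94,120', '125,132,77', '124,131,78', '125,131,119', '125,126,119', '125,132,118', '125,138,122', '126,139,130', '125,132,122', '126,123,110', '19,98,120', '20,94,233', '20,90,226', '19,97,213']
```

The numbers agree with an upright cartridge: cap blob left edge 296 and bottom 352, against 297 and 351 predicted for no tilt. It is over the tray, so I lower it.

Call:
{"api": "send_rows", "payload": {"rows": [{"x": 0,"y": 3,"z": -10,"roll": 0,"hand": 0},{"x": 1,"y": 3,"z": -20,"roll": 0,"hand": 0},{"x": 0,"y": 0,"z": -25,"roll": 0,"hand": 0},{"x": 0,"y": 0,"z": -20,"roll": 0,"hand": 0},{"x": 0,"y": 0,"z": -10,"roll": 0,"hand": 0},{"x": 0,"y": 0,"z": -5,"roll": 0,"hand": 0},{"x": 0,"y": 0,"z": 0,"roll": 0,"hand": 0}], "force": 20}}

```text
time: 12.1
position: [0.5156, -0.2825, 0.16]
tool_rot: [0.451, -3.109, -0.001]
ft_force: [-0.3, 0.7, -2.1]
grip_width: 0.163
grip_force: 20.0
```

Call:
{"api": "send_rows", "payload": {"rows": [{"x": 0,"y": 0,"z": -2,"roll": 0,"hand": 0},{"x": 0,"y": 0,"z": -2,"roll": 0,"hand": 0},{"x": 0,"y": 0,"z": -2,"roll": 0,"hand": 0},{"x": 0,"y": 0,"z": 0,"roll": 0,"hand": 0}]}}

```text
time: 12.5
position: [0.5155, -0.2835, 0.1543]
tool_rot: [-0.449, 3.109, 0.0]
ft_force: [-0.8, -0.2, -2.6]
grip_width: 0.161
grip_force: 20.0
```

Call:
{"api": "send_rows", "payload": {"rows": [{"x": 0,"y": 0,"z": -1,"roll": 0,"hand": 0},{"x": 0,"y": 0,"z": -1,"roll": 0,"hand": 0},{"x": 0,"y": 0,"z": -1,"roll": 0,"hand": 0},{"x": 0,"y": 0,"z": 0,"roll": 0,"hand": 0}]}}

```text
time: 12.9
position: [0.5159, -0.2837, 0.1521]
tool_rot: [-0.449, 3.108, -0.0]
ft_force: [-0.8, 0.1, 4.0]
grip_width: 0.158
grip_force: 20.0
```

Call:
{"api": "send_rows", "payload": {"rows": [{"x": 0,"y": 0,"z": 0,"roll": 0,"hand": 0},{"x": 0,"y": 0,"z": -1,"roll": 0,"hand": 0},{"x": 0,"y": 0,"z": -1,"roll": 0,"hand": 0},{"x": 0,"y": 0,"z": 0,"roll": 0,"hand": 0}], "force": 6}}

```text
time: 13.3
position: [0.5174, -0.2833, 0.1508]
tool_rot: [-0.45, 3.105, -0.001]
ft_force: [1.5, 1.3, 7.8]
grip_width: 0.162
grip_force: 6.0
```

Call:
{"api": "send_rows", "payload": {"rows": [{"x": 0,"y": 0,"z": 2,"roll": 0,"hand": 0},{"x": 0,"y": 0,"z": 0,"roll": 0,"hand": 16},{"x": 0,"y": 0,"z": 0,"roll": 0,"hand": 20},{"x": 0,"y": 0,"z": 0,"roll": 0,"hand": 26},{"x": 0,"y": 0,"z": 0,"roll": 0,"hand": 34},{"x": 0,"y": 0,"z": 0,"roll": 0,"hand": 40},{"x": 0,"y": 0,"z": 0,"roll": 0,"hand": 40}]}}

```text
time: 14.0
position: [0.5155, -0.2836, 0.1512]
tool_rot: [0.449, -3.109, -0.0]
ft_force: [-1.1, 0.4, 0.6]
grip_width: 0.434
grip_force: 0.0
```

Call:
{"api": "send_rows", "payload": {"rows": [{"x": 0,"y": 0,"z": 5,"roll": 0,"hand": 40},{"x": 0,"y": 0,"z": 10,"roll": 0,"hand": 40},{"x": 0,"y": 0,"z": 20,"roll": 0,"hand": 40},{"x": 0,"y": 0,"z": 30,"roll": 0,"hand": 40},{"x": 0,"y": 0,"z": 40,"roll": 0,"hand": 40},{"x": 0,"y": 0,"z": 40,"roll": 0,"hand": 40},{"x": -10,"y": 30,"z": 20,"roll": 0,"hand": 40},{"x": -10,"y": 40,"z": 0,"roll": 0,"hand": 40},{"x": -10,"y": 40,"z": 0,"roll": 0,"hand": 40},{"x": 0,"y": 20,"z": 0,"roll": 0,"hand": 40}]}}

```text
time: 15.0
position: [0.4848, -0.1503, 0.3177]
tool_rot: [-0.454, 3.106, 0.003]
ft_force: [0.5, -0.2, -1.1]
grip_width: 0.462
grip_force: 0.0
```

Run:
```python
from h import *
s=get_state();print(s["time"],s["position"],s["ft_force"])
g=np.array([.517,-.283,.089]);th=np.linspace(0,6.28,60);C=np.c_[.033*np.cos(th),.033*np.sin(th),0*th]
T=np.vstack([[g-[0,0,.026]+C],[g-[0,0,.03]+C]]).reshape(-1,3)
for n in("scene","top"):
    im=get_image(n);h=cv2.cvtColor(im,cv2.COLOR_BGR2HSV);cv2.imwrite(f"pics/end_{n}.png",im)
    q=proj(n,np.vstack([T,g+[0,0,.012]]));print(n,"expect cap",q.min(0).round(),q.max(0).round())
    c,_=cv2.findContours(cv2.inRange(h,(3,150,90),(17,255,255)),0,2)
    print([(cv2.boundingRect(k)) for k in c if cv2.contourArea(k)>60])
    c,_=cv2.findContours(cv2.inRange(h,(110,90,30),(135,255,200)),0,2);k=max(c,key=cv2.contourArea)
    print("tray",cv2.minAreaRect(k))
```

```text
15.0 [ 0.48481942 -0.15026542  0.31768278] [ 0.5225286  -0.2397638  -1.09193229]
scene expect cap [296. 328.] [328. 360.]
[(296, 327, 34, 34), (244, 232, 23, 22), (512, 155, 19, 15), (372, 140, 63, 56), (424, 46, 15, 13), (157, 0, 50, 63), (146, 0, 47, 61)]
tray ((312.3482360839844, 348.224853515625), (83.42967987060547, 70.31705474853516), 75.65067291259766)
top expect cap [372. 207.] [399. 233.]
[(203, 255, 36, 47), (0, 239, 89, 41), (269, 234, 19, 20), (387, 105, 33, 42), (5, 96, 37, 35), (211, 75, 58, 36), (94, 37, 18, 8), (114, 35, 25, 8), (159, 34, 23, 7), (379, 2, 32, 14)]
tray ((408.0, 221.5), (53.0, 24.0), 90.0)
```

The scene view matches an upright cartridge in the tray (cap box 296–330, 327–361, against 296–328, 328–360 expected) and an unmoved tray. I hand in.

```bash
python3 -c "
from bench import *
print(close_job())"
```

```text
the job is handed in; nothing more can be done
None
```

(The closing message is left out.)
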